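Refit the washed spark filter in the bench fume extractor

TASK

Put the washed spark filter back into the fume extractor: pick it up by its black grip, tuck its lower edge under the steel lip at the bottom of the sloping seat, lower the upper edge, and press it home until the red catch snaps over it. Leave everything else on the bench where it is.

Things in the scene. Friction and masses are not known exactly. Their poses are not given: they have to be found in the camera images.
- extractor_head: blue fan head (136 x 150 x 55 mm) of a bench fume extractor, fixed on a dark stand. Its face slopes 25 degrees, low end to the robot, and carries a steel-walled filter seat, 104 (x) x 126 mm (y). Origin: middle of the seat floor (a ledge round the fan opening), 98 mm above the bench; x up the slope, y across, z square out of the face. Nothing on it rises above z = 24 mm
- lip_root (a point): foot of the seat's lower wall: x = -52, y = 0, z = 0 in the head's frame. The wall carries a steel lip, 126 mm wide, that hangs over the seat: its underside is 11.5 mm above the ledge from x = -52 to -46.5, then flares up to z = 16.5 mm at x = -39 mm
- lip_edge (a point): middle of the lip's free, flared edge: x = -39, y = 0, z = 16.5 mm in the head's frame
- upper_wall (a point): foot of the seat's upper wall: x = +52, y = 0, z = 0 in the head's frame. The upper and side walls are 8 mm high, topped by flanges that flare outward to z = 14 mm; the catch stands in a gap in the middle of the upper wall
- catch (a joint): sprung red plastic catch, 28 mm wide: 0 rad = upright, where its light spring returns it; it swings away from the seat, up the slope, to 0.45, about a hinge 20 mm below the ledge. Above its nose a ramp runs from x = 43.5, z = 11 to x = 51, z = 22 mm; its top is at z = 24. A filter edge pressed down on the ramp (5 to 15 N near that edge) pushes it back until it snaps over the filter
- catch_nose (a point): lower tip of the catch's hooked nose: x = +45, y = 0, z = 10 mm in the head's frame while the catch is at 0
- spark_filter: loose flat spark filter, steel frame with steel mesh, 100 (x) x 120 (y) x 8 mm, 0.17 to 0.29 kg, lying flat, black grip up, the same both ways round. Origin: centre of its underside, z towards the grip. Seated, its axes agree with the head's (or x and y both reversed), its underside on the ledge, with 2 mm to spare at each end and 3 mm at each side
- filter_grip (a point): point in the filter's black pull grip, 30 mm above its underside: a good place for the TCP, fingers closing along the filter's x. The grip stands on the middle of the filter, 10 mm thick (x), 46 mm long (y), from z = 8 to 34 mm. The filter is too long to drop in flat: a 120 mm edge goes under the lip with the other edge raised 12 to 16 degrees from the seat, 37 to 41 from level
- tip_tin: small dark hinged tin of contact tips, 78 x 114 x 37 mm, lid shut; origin: centre of its underside. A bystander. It and the filter may change places between starts
- spray_can: upright dark blue spray can, 66 mm across, 193 mm tall; origin: centre of its underside. A bystander at the right of the extractor
- tube_piece: offcut of blue-grey square steel tube lying on the bench, 30 x 90 x 30 mm; origin: centre of the underside. A bystander, to the robot's right

How it is judged:
At the end, for the whole second after the job is handed in: The filter lies in the seat, lower edge under the lip: its origin within 4 mm (along the slope), 6 mm (across) and 3 mm (height) of the seat's middle, within 2 degrees of parallel to the seat, at rest, with the red catch back over it (under 0.08 rad) (x of spark_filter in the frame of extractor_head between -0.004 and 0.004 m and y of spark_filter in the frame of extractor_head between -0.006 and 0.006 m and z of spark_filter in the frame of extractor_head between -0.003 and 0.003 m and angle between the z axis of spark_filter and the z axis of extractor_head, either way round below 0.035 rad and value of joint catch below 0.08 rad and linear speed of spark_filter below 0.01 m/s); the robot touches nothing.
It fails at once if the tip tin is shoved more than 3 cm (distance of tip_tin from where it was at the start of the episode above 0.03 m).
It fails at once if the spray can is shoved more than 3 cm or knocked over (distance of spray_can from where it was at the start of the episode above 0.03 m or angle between spray_can's own z axis and vertical above 0.4 rad).
It fails at once if the piece of square tube is shoved more than 3 cm (distance of tube_piece from where it was at the start of the episode above 0.03 m).
It also fails if it takes over 48 s, if anything falls off the work surface, if the arm or the gripper's body presses on something with over 40 N, if the wrist force passes 120 N, or if a joint passes its speed limit or range.

ROBOT

A 6-joint arm with a two-finger parallel gripper is mounted at the origin on the work surface; the furniture and walls round the work are solid. World frame = base frame: x ahead of the robot, y to its left, z up, the work surface at z = 0. Lengths are in m, angles in rad, forces in N, time in s.
With the tool pointing down it reaches from about 0.375 to 0.825 m from the base axis. Payload 5.5 kg.
Tool frame: the origin (TCP) lies between the finger pads, 19 mm behind the fingertips; this is the grasp point; z points along the fingers, y is the line along which they close (so a half turn about z gives the same grasp; the last joint's range is limited). The gripper opens to 85 mm and grips with 20 to 120 N. Pads are 22 mm wide; open, the fingers measure 114 mm over their backs; the gripper's body (76 mm by 85 mm) begins 54 mm behind the grasp point. The pads swing forward as they close: fully open they stand 13 mm farther back than shut.
Start: joints at [-1.279, 0.314, -0.047, 1.21, 0, 1.571], TCP at [0.173, -0.575, 0.25] pointing down, gripper open.
Joint ranges: [-2.67, 2.67], [-0.69, 1.73], [-1.03, 1.25], [-2.08, 2.16], [-1.42, 1.45], [-3.14, 3.14]. Speed limits (rad/s): [2.39, 2.39, 3.01, 3.14, 3.14, 3.14].

INTERFACE

Orientations are given as a rotation vector (axis times angle).
In Python, from bench import ctrl, cams gives the robot as it stands (ctrl), with the cameras (cams).
- The arm moves only by the shell command python3 inch.py 'ROWS' [OPENING] [FORCE]. ROWS is a JSON list of rows, 1 to 5 of them, each of 6 numbers: dx, dy, dz in m, then a rotation vector rx, ry, rz in rad; each row is the pose to reach, as a shift and turn from the pose commanded when the command began, along the tool's axes at that moment; what a row does not reach only later rows make up. A row lasts 1/12 s, in which the tool goes at most 0.0417 m and 0.125 rad, less where a joint would pass 70% of its speed; a pose out of reach is approached as far as the arm can. OPENING is the finger opening in m, set as the command begins (- or left out keeps the last). The fingers move at their own pace and stop on an object; FORCE is the grip in N (left out, the last holds). Time passes only in rows, so rows that do not move let the fingers close. It prints the time, the measured TCP pose, the force, the opening and the grip force at its end.
- ctrl.state(): the state, without advancing time (a new reading comes with each control period).
- cams.camera(name): name is "scene" or "top" or "wrist"; returns a dict with "frame" (480x640x3 uint8, blue, green, red), "depth" (480x640 float32, m along the optical axis (not along the pixel's ray), 0 where there is no reading), "fx", "fy", "cx", "cy" (pixels), "position" and "orientation" of the camera in the world; the wrist camera has in their place "T_tool_cam" (4x4, takes a point from camera to tool coordinates, whose origin is the TCP and whose axes are the flange's). Camera axes: x right, y up, looking along -z (the intrinsics and any distortion apply to the point x, -y, -z); pixel columns grow to the right and rows downward; lengths in m; the calibration is good to about 2 mm. A picture is of the moment at which its call begins: read the wrist's pose just before it.
- ctrl.close_job(): hands the job in; it is judged then, once.
The state is a dict: "clock": time; "joints": joint angles; "qvel": joint speeds; "joint_torque": joint torques, N m; "ee_pos": TCP position; "eef_rot": TCP orientation; "ft_force": force on the tool from outside, world axes, zero at the start; "torque": the same for the moment, N m; "opening": finger opening in m; "grip_force": force on a finger pad.
Only numpy, scipy, OpenCV 4.12 (cv2) and the standard library are available. Lean on these libraries where they do the work, as an engineer would, in place of code of your own. Each camera call takes 0.05 s, during which the arm holds its last target. There are 200 camera calls.

## Working session

There is one attempt and no reset: what is moved stays moved. The work goes in short steps, Python scripts to look and compute and a shell command to move; the robot and the scene stay as the last step left them, time stands still between calls to the robot, and variables do not carry over. Pictures are saved under pics/ and viewed, at most 10 in all, crops included, and the job is handed in when it is done.

```bash
ls; mkdir -p pics; python3 - <<'E'
from bench import ctrl, cams
import cv2,numpy as np
for n in("scene","top"):
    c=cams.camera(n);cv2.imwrite(f"pics/{n}0.png",c["frame"]);np.savez(f"{n}0.npz",**c)
    print(n,c["position"],c["orientation"],c["fx"],c["cx"],c["cy"],[k for k in c])
print(ctrl.state())
E
```

```text
bench.py
inch.py
pics
scene [-0.1669687   0.97525102  0.72609964] [ 0.41410969 -1.38638607 -2.20039671] 569.1885888389511 319.88031758866697 240.1303504733491 ['frame', 'depth', 'fx', 'fy', 'cx', 'cy', 'position', 'orientation']
top [ 0.38816071 -0.06007368  1.01120676] [ 0.10191946 -0.12783095 -1.54178768] 465.3485092705022 312.60053876226146 240.90250612769262 ['frame', 'depth', 'fx', 'fy', 'cx', 'cy', 'position', 'orientation']
{'clock': 0.1, 'joints': array([-1.27899353e+00,  3.14177561e-01, -4.79749115e-02,  1.21022450e+00,
       -1.70021343e-05,  1.57081515e+00]), 'qvel': array([ 0.00146772, -0.0002816 ,  0.00249037,  0.00057021, -0.00053759,
        0.00291922]), 'joint_torque': array([-3.16835039e-04, -5.40766597e+01,  3.40541017e+01,  1.12039075e-02,
       -2.17542942e-05,  5.49492228e-06]), 'ee_pos': array([ 0.17245818, -0.5741572 ,  0.24920927]), 'eef_rot': array([-3.10667352e+00, -4.56482068e-01,  3.87224659e-04]), 'ft_force': array([-0.41683913,  0.62334582,  0.77186563]), 'torque': array([ 0.00307487, -0.02438207, -0.0067116 ]), 'grip_force': 0.0, 'opening': 0.08545448661623384}
```

View pics/top0.png

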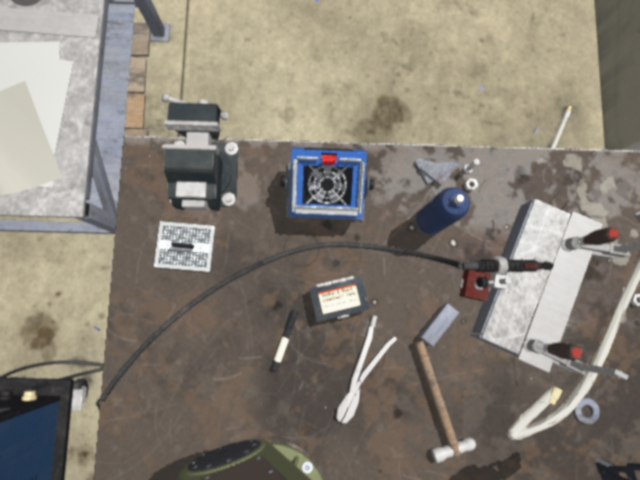

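View pics/scene0.png

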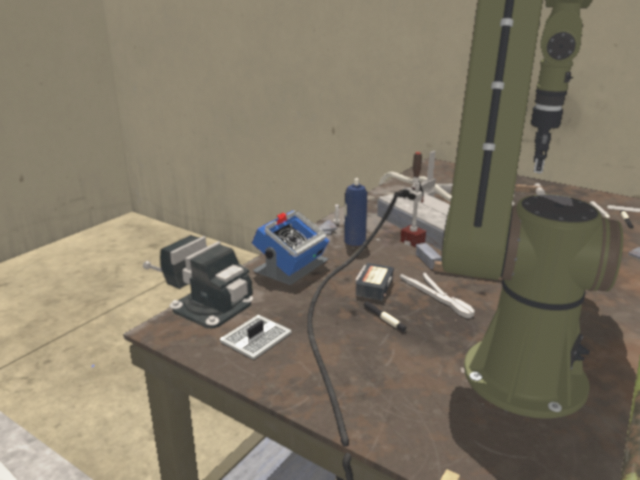

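The top view shows the filter at about (184,246) with its grip at (183,245), the head at (328,184) with the red catch at (328,158), the tin at (338,298), and the vise close behind the filter at (200,175). The scene view agrees.

```bash
cat > h.py <<'E'
import numpy as np,cv2
from scipy.spatial.transform import Rotation as R
from bench import ctrl, cams
D=np.diag([1,-1,-1.])
def cam(n):
    s=ctrl.state();c=cams.camera(n)
    if n=="wrist":
        T=np.eye(4);T[:3,:3]=R.from_rotvec(s["eef_rot"]).as_matrix();T[:3,3]=s["ee_pos"]
        T=T@c["T_tool_cam"];c["Rm"],c["position"]=T[:3,:3],T[:3,3]
    else: c["Rm"]=R.from_rotvec(c["orientation"]).as_matrix()
    return c
def rays(c,uv):
    uv=np.atleast_2d(uv).astype(float)
    d=np.c_[(uv[:,0]-c["cx"])/c["fx"],(uv[:,1]-c["cy"])/c["fy"],np.ones(len(uv))]
    return d@D@c["Rm"].T          # unit depth rays
def plane(c,uv,p,n=(0,0,1)):
    r=rays(c,uv);n=np.array(n,float);t=((np.array(p)-c["position"])@n)/(r@n)
    return c["position"]+r*t[:,None]
def pts(c,uv):
    uv=np.atleast_2d(uv);z=c["depth"][uv[:,1].astype(int),uv[:,0].astype(int)]
    return c["position"]+rays(c,uv)*z[:,None]
E
python3 - <<'E'
from h import *
c=cam("top");hsv=cv2.cvtColor(c["frame"],cv2.COLOR_BGR2HSV)
def blob(m,roi):
    x0,y0,x1,y1=roi;k=np.zeros_like(m);k[y0:y1,x0:x1]=m[y0:y1,x0:x1]
    cs,_=cv2.findContours(k,cv2.RETR_EXTERNAL,cv2.CHAIN_APPROX_NONE);return max(cs,key=cv2.contourArea)
w=cv2.inRange(hsv,(0,0,130),(180,70,255));w=cv2.morphologyEx(w,cv2.MORPH_CLOSE,np.ones((9,9)))
b=blob(w,(140,215,225,280));box=cv2.boxPoints(cv2.minAreaRect(b));P=plane(c,box,(0,0,.008))
print("filter",P.round(4),P.mean(0),np.linalg.norm(P-np.roll(P,1,0),axis=1))
k=cv2.inRange(hsv,(0,0,0),(180,255,60));b=blob(k,(165,232,202,260));r=cv2.minAreaRect(b);P=plane(c,cv2.boxPoints(r),(0,0,.034));print("grip",r,P.round(4),P.mean(0))
k=cv2.inRange(hsv,(100,120,60),(130,255,255));b=blob(k,(270,135,385,230));r=cv2.minAreaRect(b);box=cv2.boxPoints(r)
print("head",r);ins=cv2.boxPoints((r[0],(r[1][0]-8,r[1][1]-8),r[2]));print(box.round(1),pts(c,ins).round(4))
k=cv2.inRange(hsv,(0,150,90),(8,255,255))|cv2.inRange(hsv,(172,150,90),(180,255,255));b=blob(k,(300,140,350,175));m=b.reshape(-1,2).mean(0);print("catch",m,pts(c,[m]))
print(pts(c,[[200,175],[190,160],[195,115],[440,210],[338,298],[225,175]]).round(3))
E
```

```text
filter [[0.4711 0.2672 0.008 ]
 [0.5928 0.2658 0.008 ]
 [0.585  0.1372 0.008 ]
 [0.4634 0.1409 0.008 ]] [0.52807736 0.20278037 0.008     ] [0.12658236 0.1216458  0.12883831 0.12164446]
grip ((182.01231384277344, 245.36477661132812), (18.197683334350586, 1.9917863607406616), 5.19442892074585) [[0.515  0.2198 0.034 ]
 [0.5192 0.2197 0.034 ]
 [0.5167 0.1815 0.034 ]
 [0.5125 0.1816 0.034 ]] [0.515834   0.20063496 0.034     ]
head ((327.8199462890625, 177.06167602539062), (74.9569320678711, 56.40827560424805), 1.9414865970611572)
[[289.4 204. ]
 [291.3 147.6]
 [366.2 150.1]
 [364.3 206.5]] [[ 0.6052 -0.0332  0.0976]
 [ 0.6978 -0.0342  0.1224]
 [ 0.6965 -0.1671  0.1244]
 [ 0.6038 -0.1677  0.1001]]
catch [328.55263158 158.47368421] [[ 0.67891826 -0.09981173  0.14329687]]
[[ 0.642  0.149  0.13 ]
 [ 0.667  0.167  0.144]
 [ 0.758  0.163  0.145]
 [ 0.581 -0.312  0.155]
 [ 0.414 -0.13   0.035]
 [ 0.674  0.12   0.025]]
```

```bash
cat >> h.py <<'E'
def delta(p,M):
    "shift and turn, in the present tool axes, to TCP p / rotation M"
    s=ctrl.state();A=R.from_rotvec(s["eef_rot"]).as_matrix()
    return (A.T@(np.array(p)-s["ee_pos"])).round(4),R.from_matrix(A.T@M).as_rotvec().round(4)
def down(yaw): # tool z down, tool y at yaw from world x
    y=np.array([np.cos(yaw),np.sin(yaw),0]);z=np.array([0,0,-1.]);return np.c_[np.cross(y,z),y,z]
E
python3 - <<'E'
from h import *
s=ctrl.state();print(R.from_rotvec(s["eef_rot"]).as_matrix().round(3))
print(cam("wrist")["T_tool_cam"].round(3))
for y in(0,np.pi): print(y,delta((.54,-.10,.35),down(y)))
E
```

```text
[[ 0.958  0.288 -0.   ]
 [ 0.288 -0.958  0.001]
 [ 0.    -0.001 -1.   ]]
[[ 0.     0.948  0.319  0.082]
 [ 1.    -0.    -0.001 -0.001]
 [-0.001  0.319 -0.948 -0.123]
 [ 0.     0.     0.     1.   ]]
0 (array([ 0.4884, -0.3487, -0.1002]), array([-9.000e-04, -7.000e-04, -1.279e+00]))
3.141592653589793 (array([ 0.4884, -0.3487, -0.1002]), array([-7.0000e-04,  1.0000e-03,  1.8626e+00]))
```

```bash
S='[[0.0326,-0.0232,-0.0067,0,0,0]]'
python3 inch.py '[[0.0326,-0.0232,-0.0067,0,0,0],[0.0652,-0.0464,-0.0134,0,0,0],[0.0978,-0.0696,-0.02,0,0,0],[0.1304,-0.0928,-0.0268,0,0,0],[0.163,-0.116,-0.0334,0,0,0]]'
python3 inch.py '[[0.0326,-0.0232,-0.0067,0,0,0],[0.0652,-0.0464,-0.0134,0,0,0],[0.0978,-0.0696,-0.02,0,0,0],[0.1304,-0.0928,-0.0268,0,0,0],[0.163,-0.116,-0.0334,0,0,0]]'
python3 inch.py '[[0.0326,-0.0232,-0.0067,0,0,0],[0.0652,-0.0464,-0.0134,0,0,0],[0.0978,-0.0696,-0.02,0,0,0],[0.1304,-0.0928,-0.0268,0,0,0],[0.163,-0.116,-0.0334,0,0,0]]'
python3 inch.py '[[0,0,0,0,0,-0.125],[0,0,0,0,0,-0.25],[0,0,0,0,0,-0.375],[0,0,0,0,0,-0.5],[0,0,0,0,0,-0.625]]'
python3 inch.py '[[0,0,0,0,0,-0.125],[0,0,0,0,0,-0.25],[0,0,0,0,0,-0.375],[0,0,0,0,0,-0.5],[0,0,0,0,0,-0.625]]'
python3 - <<'E'
from h import *
print(delta((.55,-.10,.35),down(0)),ctrl.state()["joints"].round(3))
c=cam("wrist");cv2.imwrite("pics/w1.png",c["frame"]);np.savez("w1.npz",**c)
E
```

```text
clock: 0.62
ee_pos: [0.2959, -0.415, 0.2836]
eef_rot: [-3.108, -0.456, -0.0]
ft_force: [1.2, -0.9, -0.3]
opening: 0.0852
grip_force: 0.0
clock: 1.03
ee_pos: [0.4188, -0.2569, 0.3173]
eef_rot: [3.108, 0.456, 0.0]
ft_force: [1.5, -0.1, -0.1]
opening: 0.0857
grip_force: 0.0
clock: 1.45
ee_pos: [0.5416, -0.0988, 0.3505]
eef_rot: [3.108, 0.457, 0.0]
ft_force: [0.5, -0.4, -0.1]
opening: 0.086
grip_force: 0.0
clock: 1.87
ee_pos: [0.5408, -0.1004, 0.3499]
eef_rot: [-2.812, -1.399, 0.001]
ft_force: [-0.1, -0.3, 0.1]
opening: 0.0856
grip_force: 0.0
clock: 2.28
ee_pos: [0.5407, -0.1006, 0.35]
eef_rot: [-2.246, -2.196, 0.0]
ft_force: [0.1, 0.4, 0.1]
opening: 0.0856
grip_force: 0.0
(array([ 0.0008,  0.0093, -0.    ]), array([-0.0005, -0.0001, -0.0228])) [-0.184  0.199  0.029  1.401  0.     1.41 ]
```

View pics/w1.png

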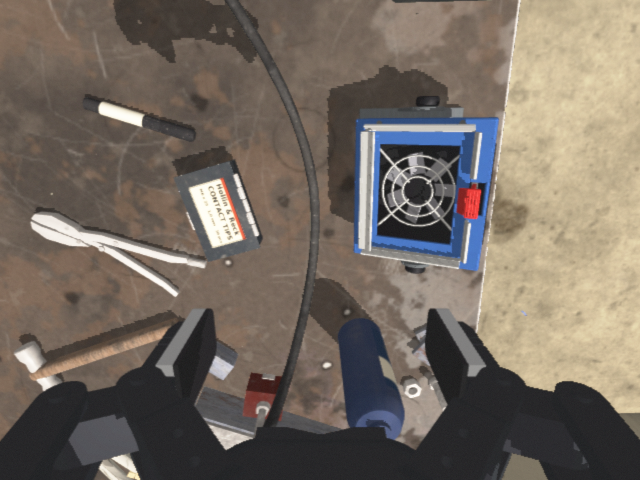

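The wrist view is sharp: the head spans (357,118)-(495,268), with its lip strip at x≈365 and the red catch at (470,202). It also shows the tin at (218,208) and the can at (370,375). I'll go closer to measure.

```bash

python3 inch.py '[[0,0.027,0.02,0,0,-0.023],[0,0.055,0.04,0,0,-0.023],[0,0.085,0.06,0,0,-0.023],[0,0.11,0.075,0,0,-0.023],[0,0.11,0.075,0,0,-0.023]]'
python3 - <<'E'
from h import *
c=cam("wrist");np.savez("w2.npz",**c)
f=c["frame"];hsv=cv2.cvtColor(f,cv2.COLOR_BGR2HSV)
cv2.imwrite("pics/w2.png",f)
E
```

```text
clock: 2.75
ee_pos: [0.6525, -0.1035, 0.2694]
eef_rot: [-2.227, -2.209, 0.005]
ft_force: [-2.1, 0.5, -1.2]
opening: 0.0857
grip_force: 0.0
```

View pics/w2.png

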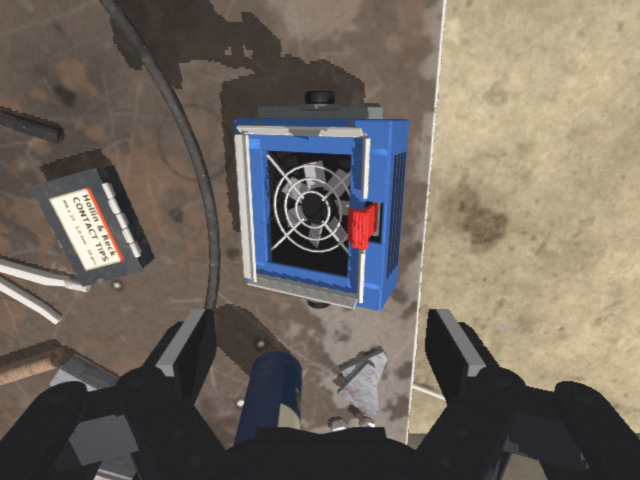

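The close view shows the lip strip from (237,135) to (257,282), with its free edge on the right side, the dark fan opening at (270-352,152-273), and the red catch at (362,226).

```bash
cat > head.py <<'E'
from h import *
c=dict(np.load("w2.npz"));f=c["frame"];hsv=cv2.cvtColor(f,cv2.COLOR_BGR2HSV)
a=np.radians(25)
def headR(psi):
    return R.from_euler("z",psi).as_matrix()@R.from_euler("y",-a).as_matrix()
st=cv2.inRange(hsv,(0,0,110),(180,60,255))
free=[];root=[]
for v in range(150,268,2):
    r=np.flatnonzero(st[v,228:268])+228
    if len(r)>8: free.append((r.max()+.5,v));root.append((r.min()-.5,v))
red=cv2.inRange(hsv,(0,130,60),(8,255,255))|cv2.inRange(hsv,(172,130,60),(180,255,255));red[:, :330]=0;red[:, 395:]=0;red[:180]=0;red[280:]=0
dark=cv2.inRange(hsv,(0,0,0),(180,255,75));dark=cv2.morphologyEx(dark,cv2.MORPH_CLOSE,np.ones((15,15)))
k=np.zeros_like(dark);k[140:285,260:356]=dark[140:285,260:356]
cs,_=cv2.findContours(k,cv2.RETR_EXTERNAL,cv2.CHAIN_APPROX_NONE);op=max(cs,key=cv2.contourArea);br=cv2.minAreaRect(op);print("opening",br)
col=[np.flatnonzero(st[120:305,x])+120 for x in(244,247,250)];print("lip ends rows",[(q.min(),q.max()) for q in col])
o=np.array([.65,-.10,.098]);psi=0.
for i in range(8):
    H=headR(psi);n=H[:,2]
    P=plane(c,free,o+H@[0,0,.0165],n);d=cv2.fitLine(P[:,:2].astype(np.float32),cv2.DIST_HUBER,0,1e-6,1e-6).ravel()
    t=d[:2]*np.sign(d[1]);psi=np.arctan2(-t[0],t[1])
    H=headR(psi)
    q=(P-o)@H;  ends=(plane(c,[[247.,col[1].min()-.5],[247.,col[1].max()+.5]],o+H@[0,0,.0165],H[:,2])-o)@H
    o=o+H@[np.median(q[:,0])+.039,(ends[:,1].sum())/2,0];o[2]=.098
    # keep on the z=.098 level: x error goes horizontally
print("psi",np.degrees(psi),"o",o, "lip ends",ends.round(4))
ys,xs=np.nonzero(red);P=(pts(c,np.c_[xs,ys])-o)@H;print("red y",np.percentile(P[:,1],[2,98]),"x",np.percentile(P[:,0],[2,98]),"z",np.percentile(P[:,2],[2,98]))
print("opening",((plane(c,cv2.boxPoints(br),o,H[:,2])-o)@H).round(4))
# depth checks
L=(pts(c,np.array([[262,v] for v in range(160,260,5)]))-o)@H;print("ledge z",np.median(L[:,2]),"x",np.median(L[:,0]))
L=(pts(c,np.array([(u-3,v) for u,v in free]))-o)@H;print("lip z",np.median(L[:,2]),np.median(L[:,0]),L[:,2].std())
ys,xs=np.nonzero(st);k=(xs>228)&(xs<375)&(ys>120)&(ys<310);P=(pts(c,np.c_[xs[k],ys[k]])-o)@H;print("steel",np.percentile(P,[1,99],axis=0).round(4))
E
python3 head.py
```

```text
opening ((307.5423278808594, 212.93359375), (82.40234375, 122.22563934326172), 1.5481575727462769)
lip ends rows [(np.int64(125), np.int64(304)), (np.int64(125), np.int64(303)), (np.int64(125), np.int64(302))]
psi -0.6684203 o [ 0.63669623 -0.10761113  0.098     ] lip ends [[-0.0394  0.079   0.0165]
 [-0.0508 -0.079   0.0165]]
red y [-0.00472085  0.02212527] x [0.0433271 0.0634789] z [-0.04380803  0.02517106]
opening [[-0.041  -0.053   0.    ]
 [-0.0319  0.0581  0.    ]
 [ 0.0402  0.0596  0.    ]
 [ 0.0404 -0.0391 -0.    ]]
ledge z -0.0006233200516734003 x -0.04081219129902856
lip z 0.016479679569527776 -0.042010697957687734 0.010035068846386696
steel [[-0.1242 -0.1355 -0.1026]
 [ 0.0581  0.0783  0.0182]]
```

```bash
cat >> head.py <<'E'
print("----")
o=o+H@[0,.0085,0]
v,u=np.mgrid[110:320,220:420];uv=np.c_[u.ravel(),v.ravel()];P=(pts(c,uv)-o)@H
hs=hsv[uv[:,1],uv[:,0]];steel=(hs[:,1]<70)&(hs[:,2]>90);blue=(hs[:,0]>100)&(hs[:,0]<130)&(hs[:,1]>120)
up=steel&(P[:,2]>.004)&(P[:,2]<.02)
for x in(-.03,-.015,0,.015,.03):
    k=up&(abs(P[:,0]-x)<.006);y=P[k,1];lo,hi=y[y<0],y[y>0]
    print("x",x,"side flanges y",lo.min().round(4),lo.max().round(4),hi.min().round(4),hi.max().round(4))
for y in(-.045,-.03,.03,.045):
    k=up&(abs(P[:,1]-y)<.006);x=P[k,0];lo,hi=x[x<0],x[x>0]
    print("y",y,"lip x",lo.min().round(4),lo.max().round(4),"upper",hi.min().round(4),hi.max().round(4))
r=(red[uv[:,1],uv[:,0]]>0)&(P[:,2]>.008);print("red",np.percentile(P[r],[2,98],axis=0).round(4))
print("R/o",o.round(4),np.degrees(psi))
E
python3 head.py|sed -n '/----/,$p'
```

```text
----
x -0.03 side flanges y -0.0703 -0.0624 0.0631 0.0695
x -0.015 side flanges y -0.0699 -0.0625 0.0635 0.0698
x 0 side flanges y -0.0699 -0.0624 0.0631 0.07
x 0.015 side flanges y -0.07 -0.0624 0.0635 0.0696
x 0.03 side flanges y -0.0703 -0.0622 0.0632 0.0698
y -0.045 lip x -0.0552 -0.0385 upper 0.0527 0.0586
y -0.03 lip x -0.0552 -0.0385 upper 0.0526 0.0586
y 0.03 lip x -0.0551 -0.0385 upper 0.0529 0.0587
y 0.045 lip x -0.0548 -0.0384 upper 0.0522 0.0585
red [[ 0.0448 -0.0125  0.0116]
 [ 0.0636  0.0138  0.0253]]
R/o [ 0.6368 -0.0991  0.098 ] -0.6684203
```

```bash

python3 inch.py '[[0.035,-0.017,0,0,0,0],[0.07,-0.034,0,0,0,0],[0.105,-0.051,0,0,0,0],[0.14,-0.068,0,0,0,0],[0.175,-0.085,0,0,0,0]]'
python3 inch.py '[[0.035,-0.017,0,0,0,0],[0.07,-0.034,0,0,0,0],[0.1,-0.05,0,0,0,0],[0.1,-0.05,0,0,0,0]]'
python3 - <<'E'
from h import *
c=cam("wrist");np.savez("w3.npz",**c)
cv2.imwrite("pics/w3.png",c["frame"])
E
```

```text
clock: 3.22
ee_pos: [0.5652, 0.0727, 0.2765]
eef_rot: [2.231, 2.211, 0.002]
ft_force: [-0.0, 1.3, 0.1]
opening: 0.0854
grip_force: 0.0
clock: 3.55
ee_pos: [0.5141, 0.1761, 0.2767]
eef_rot: [-2.223, -2.218, -0.003]
ft_force: [0.7, -0.6, -0.8]
opening: 0.0857
grip_force: 0.0
```

View pics/w3.png

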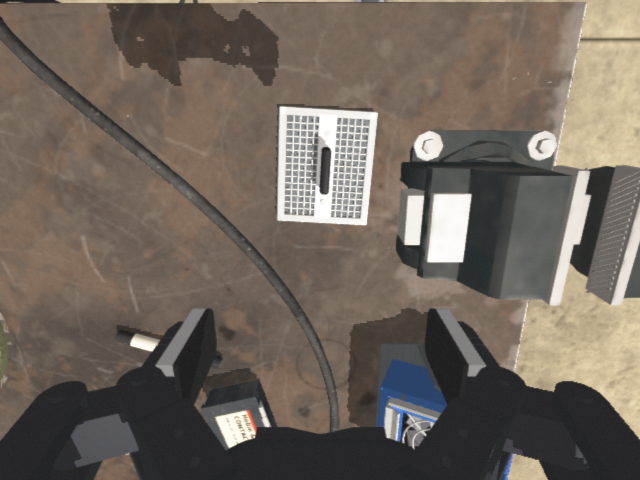

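The filter is at (278-378,105-225), its grip at (325,170) with the long side along world y, and the vise's jaw starts at about column 398.

```bash
python3 - <<'E'
from h import *
c=dict(np.load("w3.npz"));hsv=cv2.cvtColor(c["frame"],cv2.COLOR_BGR2HSV)
w=cv2.inRange(hsv,(0,0,150),(180,45,255));k=np.zeros_like(w);k[95:235,268:388]=w[95:235,268:388];k=cv2.morphologyEx(k,cv2.MORPH_CLOSE,np.ones((11,11)))
b=max(cv2.findContours(k,cv2.RETR_EXTERNAL,cv2.CHAIN_APPROX_NONE)[0],key=cv2.contourArea).reshape(-1,2)
P=plane(c,b,(0,0,.008));r=cv2.minAreaRect(P[:,:2].astype(np.float32)*1000);print("filter mm",r)
v,u=np.mgrid[140:200,312:340];uv=np.c_[u.ravel(),v.ravel()];Q=pts(c,uv);d=hsv[uv[:,1],uv[:,0],2]<70
g=Q[d&(Q[:,2]>.024)];print("grip",g.min(0),g.max(0),cv2.minAreaRect(g[:,:2].astype(np.float32)*1000))
v,u=np.mgrid[130:290,395:500];V=pts(c,np.c_[u.ravel(),v.ravel()]);V=V[V[:,2]>.04];print("vise",np.percentile(V,[1,99],axis=0))
E
```

```text
filter mm ((518.4820556640625, 204.26319885253906), (120.16226959228516, 100.54090118408203), 86.57364654541016)
grip [0.51318234 0.18452466 0.02419887] [0.52209263 0.25853679 0.40041513] ((517.7418823242188, 221.5040283203125), (74.00647735595703, 8.723451614379883), 89.60042572021484)
vise [[0.58842514 0.12419818 0.04669704]
 [0.65754841 0.21871106 0.1431446 ]]
```

```bash

python3 - <<'E'
from h import *
print(delta((.518,.204,.10),down(np.radians(-3.43))))
E
```

```text
(array([0.0298, 0.0022, 0.1767]), array([ 0.0012, -0.0008,  0.0568]))
```

```bash

python3 inch.py '[[0.015,0.001,0.03,0,0,0.03],[0.0298,0.0022,0.065,0,0,0.0568],[0.0298,0.0022,0.1,0,0,0.0568],[0.0298,0.0022,0.14,0,0,0.0568],[0.0298,0.0022,0.1767,0,0,0.0568]]' 0.04 40
python3 inch.py '[[0,0,0,0,0,0],[0,0,0,0,0,0]]'
python3 - <<'E'
from h import *
print(delta((.518,.204,.030),down(np.radians(-3.43))),ctrl.state()["opening"])
E
```

```text
clock: 4.02
ee_pos: [0.5201, 0.2008, 0.0978]
eef_rot: [2.292, 2.147, 0.002]
ft_force: [0.8, 0.1, -0.7]
opening: 0.0401
grip_force: 0.0
clock: 4.18
ee_pos: [0.5184, 0.2001, 0.0979]
eef_rot: [-2.291, -2.148, 0.006]
ft_force: [-0.4, 0.2, 0.8]
opening: 0.0399
grip_force: 0.0
(array([ 0.0039, -0.0004,  0.0679]), array([-0.0035,  0.0019, -0.0049])) 0.03992596450902941
```

```bash

python3 inch.py '[[0.004,0,0.03,0,0,-0.005],[0.004,0,0.055,0,0,-0.005],[0.004,0,0.068,0,0,-0.005],[0.004,0,0.068,0,0,-0.005]]'
python3 inch.py '[[0,0,0,0,0,0],[0,0,0,0,0,0],[0,0,0,0,0,0],[0,0,0,0,0,0],[0,0,0,0,0,0]]' 0 60
python3 inch.py '[[0,0,0,0,0,0],[0,0,0,0,0,0],[0,0,0,0,0,0]]'
python3 -c "
from h import *
s=ctrl.state();print(s['ee_pos'],R.from_rotvec(s['eef_rot']).as_matrix().round(4))"
```

```text
clock: 4.52
ee_pos: [0.5205, 0.2052, 0.031]
eef_rot: [2.286, 2.155, -0.0]
ft_force: [-0.1, -0.1, -0.2]
opening: 0.0398
grip_force: 0.0
clock: 4.93
ee_pos: [0.5219, 0.2064, 0.0334]
eef_rot: [2.284, 2.155, 0.006]
ft_force: [-1.7, -0.8, 6.3]
opening: 0.0084
grip_force: 61.1
clock: 5.18
ee_pos: [0.522, 0.2064, 0.0334]
eef_rot: [2.284, 2.155, 0.006]
ft_force: [-0.7, -0.3, 7.2]
opening: 0.0087
grip_force: 61.1
[0.52195428 0.20641173 0.03343601] [[ 0.058   0.9983  0.0038]
 [ 0.9983 -0.058   0.0016]
 [ 0.0018  0.0037 -1.    ]]
```

```bash

python3 inch.py '[[0,0,-0.01,0,0,0],[0,0,-0.035,0,0,0],[0,0,-0.07,0,0,0],[0,0,-0.105,0,0,0],[0,0,-0.135,0,0,0]]'
python3 inch.py '[[0,0,-0.035,0,0,0],[0,0,-0.07,0,0,0],[0,0,-0.1,0,0,0],[0,0,-0.12,0,0,0],[0,0,-0.12,0,0,0]]'
python3 - <<'E'
from h import *
c=cam("wrist");np.savez("w4.npz",**c)
cv2.imwrite("pics/w4.png",c["frame"]);print(ctrl.state()["ft_force"],ctrl.state()["torque"])
E
```

```text
clock: 5.6
ee_pos: [0.5204, 0.2058, 0.1693]
eef_rot: [2.284, 2.156, 0.003]
ft_force: [0.6, 0.6, -2.3]
opening: 0.0088
grip_force: 59.8
clock: 6.02
ee_pos: [0.5222, 0.2065, 0.2924]
eef_rot: [2.282, 2.154, 0.014]
ft_force: [0.4, 0.1, -2.3]
opening: 0.0085
grip_force: 59.9
[-0.44158164 -0.42709295 -2.98776829] [ 0.01851376 -0.02424421 -0.00999594]
```

View pics/w4.png

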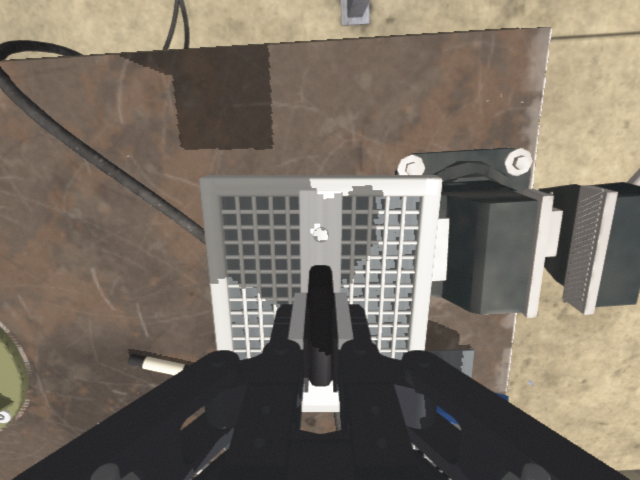

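The filter is held centred, with its top frame bar at rows 177-195, columns 202-441, and the grip between the pads at (320,320). Next I measure it in tool axes.

```bash
python3 - <<'E'
from h import *
c=dict(np.load("w4.npz"));T=c["T_tool_cam"]
c["Rm"],c["position"]=T[:3,:3],T[:3,3]
v,u=np.mgrid[160:350,180:460];uv=np.c_[u.ravel(),v.ravel()];P=pts(c,uv)
k=(P[:,2]>.005)&(P[:,2]<.06)&(abs(P[:,1])>.015)&(c["depth"][uv[:,1],uv[:,0]]>0);P=P[k]
for i in range(5):
    A=np.c_[P[:,:2],np.ones(len(P))];s=np.linalg.lstsq(A,P[:,2],rcond=None)[0];e=P[:,2]-A@s;P=P[abs(e)<.003]
print("plane z=ax+by+c",s,e.std(),len(P))
Q=P[:,:2];print("y",[np.percentile(Q[abs(Q[:,0]-x)<.004,1],[0.5,99.5]).round(4) for x in(.01,.02,.035,.05)])
print("x max",[Q[abs(Q[:,1]-y)<.004,0].max().round(4) for y in(-.045,-.03,.03,.045)])
E
```

```text
plane z=ax+by+c [-0.01260735  0.00095795  0.02792974] 0.0015056965710598333 25471
y [array([-0.0499,  0.0486]), array([-0.05  ,  0.0486]), array([-0.05  ,  0.0486]), array([-0.05  ,  0.0487])]
x max [np.float64(0.0583), np.float64(0.0583), np.float64(0.0583), np.float64(0.0583)]
```

```bash
cat >> h.py <<'E'
H=R.from_euler("z",-.6684,degrees=True).as_matrix()@R.from_euler("y",-25,degrees=True).as_matrix()
HO=np.array([.6373,-.0988,.098]);OFF=np.array([-.0015,-.0005,.0335])
def tgt(x,z,th,y=0):
    "TCP pose for filter centre at head (x,y,z), upper edge raised th deg"
    F=H@R.from_euler("y",-th,degrees=True).as_matrix();M=np.c_[F[:,1],F[:,0],-F[:,2]]
    return HO+H@[x,y,z]-M@OFF,M
def corner(bx,bz,th,y=0): # bottom corner of lower edge at (bx,bz)
    t=np.radians(th);return tgt(bx+.05*np.cos(t),bz+.05*np.sin(t),th,y)
def now():
    s=ctrl.state();M=R.from_rotvec(s["eef_rot"]).as_matrix();F=H.T@np.c_[M[:,1],M[:,0],-M[:,2]]
    c=H.T@(s["ee_pos"]+M@OFF-HO);b=c+F@[-.05,0,0];u=c+F@[.05,0,0]
    print("centre mm",(c*1e3).round(1),"low",(b*1e3).round(1),"up",(u*1e3).round(1),"rot deg",np.degrees(R.from_matrix(F).as_rotvec()).round(2),"F tool",(M.T@s["ft_force"]).round(1),"F head",(H.T@s["ft_force"]).round(1),"T head",(H.T@s["torque"]).round(2),s["clock"],s["grip_force"].__round__(1))
E
python3 -c "
from h import *
p,M=corner(-.034,.08,14);print(p);print(delta(p,M));now()"
```

```text
[ 0.59086037 -0.09675812  0.21395067]
(array([-0.2987,  0.0864,  0.0751]), array([-0.6747,  0.0133, -0.0453]))
centre mm [-41.9 302.3 193.7] low [-87.3 304.6 214.5] up [  3.5 299.9 172.8] rot deg [-0.43 24.66 -2.64] F tool [-0.5 -0.4  3. ] F head [-1.7 -0.4 -2.5] T head [ 0.01 -0.02 -0.02] 6.0667 59.8
```

```bash

python3 inch.py '[[-0.033,0.0096,0,0,0,0],[-0.066,0.0192,0,0,0,0],[-0.1,0.029,0,0,0,0],[-0.134,0.0385,0,0,0,0],[-0.166,0.048,0,0,0,0]]' - 100
python3 inch.py '[[-0.033,0.0096,0,-0.1,0,0],[-0.066,0.0192,0,-0.22,0,0],[-0.1,0.029,0,-0.34,0,0],[-0.133,0.0384,0,-0.46,0,0],[-0.133,0.0384,0,-0.58,0,0]]'
python3 inch.py '[[0,0,0,-0.09,0,-0.04],[0,0,0,-0.09,0,-0.04]]'
python3 -c "
from h import *
p,M=corner(-.034,.08,14);print(p);print(delta(p,M));now()
p,M=corner(-.034,.03,14);print(delta(p,M))"
```

```text
clock: 6.48
ee_pos: [0.5574, 0.0354, 0.2841]
eef_rot: [-2.284, -2.155, 0.003]
ft_force: [-0.2, 0.0, -2.2]
opening: 0.0077
grip_force: 101.4
clock: 6.9
ee_pos: [0.589, -0.103, 0.2855]
eef_rot: [1.939, 1.82, 0.545]
ft_force: [0.6, 0.2, -2.6]
opening: 0.0076
grip_force: 101.5
clock: 7.07
ee_pos: [0.5804, -0.0973, 0.276]
eef_rot: [1.849, 1.814, 0.598]
ft_force: [-1.7, 1.0, -5.7]
opening: 0.0077
grip_force: 101.5
[ 0.59086037 -0.09675812  0.21395067]
(array([ 0.0021, -0.0297,  0.0554]), array([-0.0215,  0.0264,  0.0017]))
centre mm [ 30.5  -1.5 152.6] low [-18.2  -1.6 141.6] up [ 79.3  -1.4 163.7] rot deg [ -1.52 -12.77  -0.09] F tool [ 1.1 -4.9  3.4] F head [-4.   1.  -4.4] T head [ 0.15  1.4  -0.02] 7.0667 101.5
(array([ 0.0034, -0.0408,  0.1042]), array([-0.0215,  0.0264,  0.0017]))
```

```bash

python3 inch.py '[[0.001,-0.015,0.025,-0.02,0.026,0],[0.002,-0.03,0.052,-0.02,0.026,0],[0.002,-0.03,0.055,-0.02,0.026,0],[0.002,-0.03,0.055,-0.02,0.026,0]]'
python3 -c "
from h import *
now()
for i in range(3):
    cams.camera('top');now()
p,M=corner(-.034,.03,14);print(delta(p,M))"
```

```text
clock: 7.4
ee_pos: [0.5986, -0.0969, 0.2207]
eef_rot: [1.834, 1.818, 0.644]
ft_force: [0.8, 0.8, -2.0]
opening: 0.0075
grip_force: 101.5
centre mm [24.4  0.  95. ] low [-24.1  -0.1  82.8] up [7.290e+01 1.000e-01 1.071e+02] rot deg [ 1.000e-02 -1.407e+01  1.700e-01] F tool [ 0.8 -0.7  2.1] F head [-0.1  0.8 -2.2] T head [ 0.07  0.97 -0.02] 7.4 101.5
centre mm [27.1 -0.3 96.7] low [-21.4  -0.4  84.4] up [ 7.550e+01 -1.000e-01  1.091e+02] rot deg [ -0.02 -14.31   0.21] F tool [-0.1 -1.   2. ] F head [-0.5 -0.1 -2.2] T head [0.04 0.98 0.01] 7.45 101.5
centre mm [28.7 -0.5 97.9] low [-19.7  -0.7  85.4] up [ 77.2  -0.3 110.4] rot deg [ -0.06 -14.49   0.24] F tool [-0.1 -0.7  1.6] F head [-0.2 -0.2 -1.7] T head [-0.01  0.98  0.02] 7.5 101.5
centre mm [29.6 -0.6 98.6] low [-18.8  -0.9  86. ] up [ 78.   -0.4 111.2] rot deg [ -0.08 -14.6    0.26] F tool [ 0.3 -0.2  0.8] F head [-0.   0.3 -0.8] T head [0.02 0.97 0.06] 7.55 101.4
(array([ 0.0008, -0.0285,  0.0509]), array([0.0104, 0.0008, 0.0046]))
```

```bash

python3 inch.py '[[0,-0.008,0.015,0,0,0],[0,-0.018,0.033,0,0,0],[0,-0.025,0.045,0,0,0],[0,-0.025,0.045,0,0,0],[0,-0.025,0.045,0,0,0]]'
python3 inch.py '[[0,0,0,0,0,0],[0,0,0,0,0,0]]'
python3 -c "
from h import *
now();cams.camera('top');now();cams.camera('top');now()
p,M=corner(-.034,.008,14);print(delta(p,M))"
```

```text
clock: 7.97
ee_pos: [0.6096, -0.0976, 0.174]
eef_rot: [1.827, 1.813, 0.648]
ft_force: [0.1, 0.4, -2.2]
opening: 0.0081
grip_force: 101.4
clock: 8.13
ee_pos: [0.6104, -0.098, 0.1755]
eef_rot: [1.825, 1.811, 0.65]
ft_force: [0.5, 0.6, -2.6]
opening: 0.0073
grip_force: 101.4
centre mm [16.4 -1.  49.1] low [-32.   -1.3  36.4] up [64.7 -0.8 61.8] rot deg [ -0.1  -14.68   0.25] F tool [ 0.6 -1.2  2.3] F head [-0.6  0.6 -2.5] T head [0.04 1.05 0.02] 8.1333 101.4
centre mm [16.1 -1.  49. ] low [-32.3  -1.3  36.3] up [64.4 -0.8 61.6] rot deg [ -0.1  -14.67   0.24] F tool [-0.3 -2.4  3. ] F head [-1.6 -0.3 -3.5] T head [-0.02  1.05  0.02] 8.1833 101.4
centre mm [15.7 -1.  48.8] low [-32.7  -1.2  36.1] up [64.1 -0.8 61.4] rot deg [ -0.1  -14.64   0.24] F tool [-0.2 -1.6  1.7] F head [-1.1 -0.2 -2. ] T head [ 0.01  1.07 -0.01] 8.2333 101.4
(array([ 0.001 , -0.008 ,  0.0275]), array([0.0112, 0.0012, 0.0044]))
```

```bash
cat > rel.py <<'E'
from h import *
import sys
c=cam("wrist");f=c["frame"];cv2.imwrite(f"pics/{sys.argv[1]}.png",f)
T=c["T_tool_cam"];w=dict(c);w["Rm"],w["position"]=T[:3,:3],T[:3,3]
v,u=np.mgrid[160:360,150:500];uv=np.c_[u.ravel(),v.ravel()];P=pts(w,uv);W=(pts(c,uv)-HO)@H
hs=cv2.cvtColor(f,cv2.COLOR_BGR2HSV)[uv[:,1],uv[:,0]];st=(hs[:,1]<70)&(hs[:,2]>60)&(c["depth"][uv[:,1],uv[:,0]]>0)
k=st&(abs(P[:,1])<.056)&(abs(P[:,1])>.042)&(P[:,2]>.015)&(P[:,2]<.033)&(P[:,0]<.066)&(P[:,0]>.0)
Q=P[k];print("n",k.sum(),"frame z by y",[np.median(Q[(Q[:,1]*s>.042),2]).round(4) for s in(-1,1)],"y",np.percentile(Q[:,1],[1,99]).round(4),"xmax",np.percentile(Q[:,0],99))
print("frame in head",[np.percentile(W[k&(P[:,1]*s>0)],[1,50,99],axis=0).round(4).tolist() for s in(-1,1)])
k=st&(W[:,0]<-.036)&(W[:,0]>-.06)&(abs(W[:,2]-.013)<.006)&(P[:,2]>.034)
if k.sum()>20: print("lip",k.sum(),np.percentile(W[k],[1,50,99],axis=0).round(4).tolist())
now()
E
python3 rel.py w5
```

```text
n 4795 frame z by y [np.float64(0.0256), np.float64(0.0256)] y [-0.0504  0.0489] xmax 0.05817539050583095
frame in head [[[-0.0347, 0.0008, 0.0414], [-0.0303, 0.032, 0.0448], [-0.0258, 0.0585, 0.0467]], [[0.0547, 0.0013, 0.0643], [0.058, 0.0329, 0.068], [0.0618, 0.0589, 0.0696]]]
lip 6283 [[-0.0552, -0.0463, 0.0125], [-0.0479, 0.0154, 0.0145], [-0.0399, 0.0618, 0.0187]]
centre mm [15.3 -0.9 48.5] low [-33.1  -1.2  35.9] up [63.7 -0.7 61.1] rot deg [ -0.09 -14.61   0.24] F tool [-0.1 -1.8  2.9] F head [-1.  -0.1 -3.3] T head [ 0.02  1.06 -0.04] 8.2833 101.4
```

View pics/w5.png

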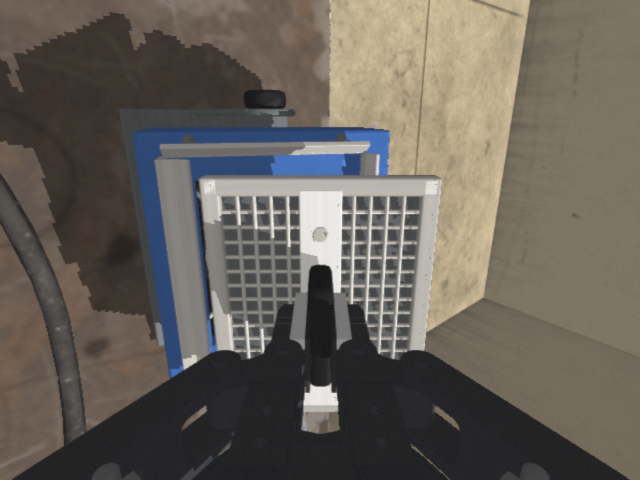

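The filter is held square above the seat. The lip strip is visible at columns 160-208, just left of the filter's lower edge (202-215), and the grip has not slipped. I'll lower it to the entry point.

```bash

python3 inch.py '[[0.001,-0.003,0.01,0.01,0,0.004],[0.001,-0.006,0.02,0.01,0,0.004],[0.001,-0.007,0.0265,0.01,0,0.004],[0.001,-0.007,0.0265,0.01,0,0.004],[0.001,-0.007,0.0265,0.01,0,0.004]]'
python3 inch.py '[[0,0,0,0,0,0],[0,0,0,0,0,0],[0,0,0,0,0,0]]'
python3 -c "
from h import *
now()
for b in [(-.034,.005),(-.042,.003),(-.0495,.0012)]: print(b,delta(*corner(*b,14)))"
```

```text
clock: 8.7
ee_pos: [0.6201, -0.0967, 0.1472]
eef_rot: [1.839, 1.818, 0.64]
ft_force: [0.5, 0.4, -1.7]
opening: 0.0073
grip_force: 101.6
clock: 8.95
ee_pos: [0.6206, -0.097, 0.1487]
eef_rot: [1.838, 1.816, 0.642]
ft_force: [0.6, 0.4, -2.4]
opening: 0.0075
grip_force: 101.6
centre mm [13.9  0.1 20.4] low [-34.6   0.1   8.3] up [62.4  0.1 32.4] rot deg [ -0.05 -13.97  -0.  ] F tool [ 0.4 -1.   2.2] F head [-0.4  0.4 -2.4] T head [ 0.01  1.02 -0.  ] 8.95 101.6
(-0.034, 0.005) (array([-0.0001, -0.0002,  0.0033]), array([-0.0006,  0.001 ,  0.0001]))
(-0.042, 0.003) (array([-0.0001, -0.0085,  0.0033]), array([-0.0006,  0.001 ,  0.0001]))
(-0.0495, 0.0012) (array([-0.0001, -0.0162,  0.0033]), array([-0.0006,  0.001 ,  0.0001]))
```

```bash

python3 inch.py '[[0,0.001,0.002,0,0,0],[0,0,0.0035,0,0,0],[0,0,0.0035,0,0,0],[0,-0.002,0.0035,0,0,0],[0,-0.004,0.0035,0,0,0]]'
python3 -c "
from h import *
now()"
python3 inch.py '[[0,-0.002,0,0,0,0],[0,-0.004,0,0,0,0],[0,-0.006,0,0,0,0],[0,-0.006,0,0,0,0],[0,-0.006,0,0,0,0]]'
python3 -c "
from h import *
now()
for b in [(-.042,.003),(-.0495,.0012)]: print(b,delta(*corner(*b,14)))"
```

```text
clock: 9.37
ee_pos: [0.6195, -0.0969, 0.1429]
eef_rot: [1.838, 1.816, 0.641]
ft_force: [0.5, 0.4, -2.5]
opening: 0.0072
grip_force: 101.6
centre mm [10.4  0.2 15.6] low [-38.2   0.2   3.5] up [58.9  0.2 27.6] rot deg [ -0.04 -13.93  -0.  ] F tool [ 0.4 -1.2  2.2] F head [-0.6  0.4 -2.5] T head [ 0.02  1.02 -0.  ] 9.3667 101.6
clock: 9.78
ee_pos: [0.6147, -0.0968, 0.139]
eef_rot: [1.838, 1.816, 0.641]
ft_force: [0.2, -0.3, -3.1]
opening: 0.0076
grip_force: 101.6
centre mm [ 4.4  0.2 14.1] low [-44.2   0.2   2.1] up [52.9  0.2 26.1] rot deg [-4.000e-02 -1.391e+01 -1.000e-02] F tool [-0.3 -1.8  2.6] F head [-1.1 -0.3 -2.9] T head [ 0.  1. -0.] 9.7833 101.6
(-0.042, 0.003) (array([-0.0002,  0.0023, -0.0005]), array([-0.0016,  0.0008, -0.    ]))
(-0.0495, 0.0012) (array([-0.0002, -0.0054, -0.0005]), array([-0.0016,  0.0008, -0.    ]))
```

Sliding freely, with no contact yet. I'll finish the slide.

```bash

python3 inch.py '[[0,-0.0015,0,0,0,0],[0,-0.003,0,0,0,0],[0,-0.0045,-0.0003,0,0,0],[0,-0.0055,-0.0003,0,0,0],[0,-0.0055,-0.0003,0,0,0]]'
python3 inch.py '[[0,0,0,0,0,0],[0,0,0,0,0,0]]'
python3 -c "
from h import *
now()
for b in [(-.0495,.0012,14),(-.0497,.0007,10),(-.0499,.0003,6),(-.05,0,3),(-.05,-.0005,0)]: print(b,delta(*corner(*b)))"
```

```text
clock: 10.2
ee_pos: [0.61, -0.0967, 0.1356]
eef_rot: [1.839, 1.817, 0.641]
ft_force: [-0.2, -0.6, -2.7]
opening: 0.0074
grip_force: 101.6
clock: 10.37
ee_pos: [0.6105, -0.0968, 0.1361]
eef_rot: [1.838, 1.816, 0.641]
ft_force: [-0.7, 0.4, -3.0]
opening: 0.0077
grip_force: 101.6
centre mm [-0.6  0.1 13.2] low [-49.2   0.1   1.1] up [47.9  0.1 25.2] rot deg [ -0.05 -13.94  -0.  ] F tool [ 0.4 -2.4  1.9] F head [-1.9  0.4 -2.4] T head [ 0.03  1.03 -0.05] 10.3667 101.6
(-0.0495, 0.0012, 14) (array([-0.0002, -0.0004, -0.0002]), array([-0.0011,  0.0008,  0.    ]))
(-0.0497, 0.0007, 10) (array([-0.0002,  0.0015,  0.0038]), array([ 0.0687,  0.0008, -0.    ]))
(-0.0499, 0.0003, 6) (array([-0.0002,  0.0032,  0.0079]), array([ 0.1386,  0.0008, -0.    ]))
(-0.05, 0, 3) (array([-0.0001,  0.0043,  0.0111]), array([ 1.909e-01,  8.000e-04, -1.000e-04]))
(-0.05, -0.0005, 0) (array([-0.0001,  0.0054,  0.0145]), array([ 2.433e-01,  8.000e-04, -1.000e-04]))
```

```bash

python3 inch.py '[[0,0.0008,0.0019,0.035,0,0],[0,0.0015,0.0038,0.069,0,0],[0,0.002,0.0058,0.104,0,0],[0,0.0028,0.0079,0.139,0,0],[0,0.0028,0.0079,0.139,0,0]]'
python3 -c "
from h import *
now()
for b in [(-.05,0,3),(-.05,-.0005,0),(-.05,-.001,-1)]: print(b,delta(*corner(*b)))"
```

```text
clock: 10.78
ee_pos: [0.6179, -0.097, 0.1317]
eef_rot: [1.928, 1.905, 0.525]
ft_force: [-4.3, -1.1, -4.1]
opening: 0.0074
grip_force: 101.7
centre mm [-0.4  0.1  5.4] low [-50.1   0.1   0.3] up [49.3  0.1 10.5] rot deg [-0.06 -5.85 -0.01] F tool [-1.1 -5.8  1.3] F head [-5.6 -1.1 -1.9] T head [-0.1   1.83 -0.11] 10.7833 101.7
(-0.05, 0, 3) (array([-0.0001,  0.0017,  0.0029]), array([ 0.0497,  0.001 , -0.0001]))
(-0.05, -0.0005, 0) (array([-0.0001,  0.0032,  0.0061]), array([ 1.02e-01,  1.00e-03, -1.00e-04]))
(-0.05, -0.001, -1) (array([-0.0001,  0.0036,  0.0076]), array([ 1.195e-01,  1.000e-03, -1.000e-04]))
```

```bash

python3 inch.py '[[0,0.001,0.0016,0.025,0,0],[0,0.002,0.003,0.05,0,0],[0,0.0028,0.0046,0.075,0,0],[0,0.0034,0.0062,0.102,0,0],[0,0.0034,0.0062,0.102,0,0]]'
python3 -c "
from h import *
now()
for b in [(-.05,-.001,0),(-.05,-.001,-1)]: print(b,delta(*corner(*b)))"; python3 rel.py w6
```

```text
clock: 11.2
ee_pos: [0.6228, -0.097, 0.1281]
eef_rot: [1.991, 1.967, 0.435]
ft_force: [-14.4, 0.4, 12.3]
opening: 0.0072
grip_force: 104.4
centre mm [-0.9  0.1 -0.1] low [-50.9   0.2  -0.1] up [49.1  0.1 -0.1] rot deg [-0.04  0.01 -0.02] F tool [  0.2  -7.9 -17.3] F head [-7.9  0.2 17.3] T head [0.1  2.01 0.05] 11.2 104.4
(-0.05, -0.001, 0) (array([-0.0002,  0.0009,  0.0009]), array([-0.0003,  0.0008, -0.0004]))
(-0.05, -0.001, -1) (array([-0.0002,  0.0015,  0.0018]), array([ 0.0172,  0.0008, -0.0004]))
n 8525 frame z by y [np.float64(0.0194), np.float64(0.0252)] y [-0.0546  0.0557] xmax 0.06536062200721016
frame in head [[[-0.0553, 0.0025, 0.0039], [-0.0491, 0.0373, 0.014], [-0.0425, 0.067, 0.0175]], [[0.0417, 0.0055, 0.001], [0.0488, 0.0419, 0.0081], [0.0554, 0.067, 0.0142]]]
centre mm [-0.9  0.1 -0.1] low [-50.9   0.1  -0.1] up [49.1  0.1 -0. ] rot deg [-0.05 -0.06 -0.02] F tool [  0.4  -6.6 -12.6] F head [-6.6  0.4 12.6] T head [0.12 1.86 0.02] 11.25 103.8
```

```bash

python3 inch.py '[[0,0.001,0.001,0.01,0,0],[0,0.0015,0.002,0.02,0,0],[0,0.0015,0.003,0.03,0,0],[0,0.0015,0.003,0.03,0,0]]'
python3 -c "
from h import *
now()
c=cam('top');cv2.imwrite('pics/t6.png',cv2.resize(c['frame'][120:250,240:420],None,fx=4,fy=4))
c=cam('wrist')
hsv=cv2.cvtColor(c['frame'],cv2.COLOR_BGR2HSV);m=cv2.inRange(hsv,(0,130,60),(8,255,255))|cv2.inRange(hsv,(172,130,60),(180,255,255))
v,u=np.nonzero(m);P=(pts(c,np.c_[u,v])-HO)@H;k=(abs(P[:,1])<.03)&(P[:,2]>-.02)&(P[:,0]>.03);print(k.sum());P=P[k]
for z in (.012,.015,.018,.021,.024):
  q=P[abs(P[:,2]-z)<.0015]
  if len(q):print(z,len(q),np.percentile(q[:,0],[5,50,95]).round(4))
"
```

```text
clock: 11.58
ee_pos: [0.6232, -0.097, 0.1282]
eef_rot: [2.01, 1.984, 0.408]
ft_force: [-42.9, 2.5, 44.1]
opening: 0.0078
grip_force: 110.8
centre mm [-1.6  0.1 -0.2] low [-51.6   0.2   1.3] up [48.4  0.1 -1.7] rot deg [-0.05  1.73 -0.06] F tool [  1.9 -22.  -57.4] F head [-20.3   2.   58.1] T head [0.51 4.08 0.04] 11.5833 110.8
3493
0.012 365 [0.0434 0.0446 0.0542]
0.015 387 [0.0445 0.046  0.0547]
0.018 379 [0.0466 0.048  0.0496]
0.021 439 [0.0488 0.0503 0.0571]
0.024 1653 [0.0514 0.0565 0.0619]
```

View pics/t6.png

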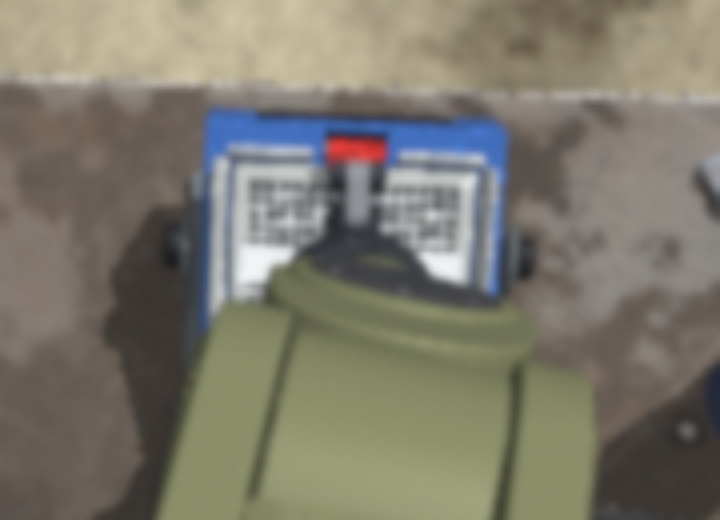

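The top view shows the filter flat in the seat with the red catch upright behind its upper edge, at (355,150). The catch ramp measures x = 44.6 mm at z = 12, so it has snapped home. I'll relax the push, release and retreat.

```bash

python3 inch.py '[[0,-0.0005,-0.0015,-0.015,0,0],[0,-0.0008,-0.0032,-0.03,0,0],[0,-0.0008,-0.0032,-0.03,0,0],[0,-0.0005,-0.0034,-0.03,0,0]]'
python3 inch.py '[[0,0,0,0,0,0],[0,0,0,0,0,0],[0,0,0,0,0,0],[0,0,0,0,0,0],[0,0,0,0,0,0]]' 0.03 20
python3 inch.py '[[0,0,-0.005,0,0,0],[0,0,-0.015,0,0,0],[0,0,-0.03,0,0,0],[0,0,-0.06,0,0,0],[0,0,-0.1,0,0,0]]'
python3 inch.py '[[0,0,-0.03,0,0,0],[0,0,-0.05,0,0,0],[0,0,-0.05,0,0,0],[0,0,-0.05,0,0,0]]'
python3 - <<'E'
from h import *
c=cam("wrist");f=c["frame"];cv2.imwrite("pics/w7.png",f)
hsv=cv2.cvtColor(f,cv2.COLOR_BGR2HSV);v,u=np.mgrid[0:480,0:640];uv=np.c_[u.ravel(),v.ravel()];P=(pts(c,uv)-HO)@H;hs=hsv[uv[:,1],uv[:,0]]
red=(((hs[:,0]<8)|(hs[:,0]>172))&(hs[:,1]>130)&(hs[:,2]>60)&(abs(P[:,1])<.03)&(P[:,2]>.009)&(P[:,0]>.03)&(P[:,2]<.03))
for z in(.012,.015,.018,.021): q=P[red&(abs(P[:,2]-z)<.0015),0]; print(z,np.percentile(q,[5,50]).round(4) if len(q) else 0)
k=(hs[:,1]<60)&(hs[:,2]>90)&(abs(P[:,1])<.058)
for x in(-.034,.03,.047): 
    q=k&(abs(P[:,0]-x)<.002)&(abs(P[:,2])<.02)&(abs(P[:,1])>.02);print("z at x",x,np.percentile(P[q,2],[25,50,75]).round(4),q.sum())
d=(hs[:,2]<60)&(P[:,2]>.024)&(P[:,2]<.038)&(abs(P[:,0])<.02)&(abs(P[:,1])<.04);print("grip top",np.percentile(P[d],[1,50,99],axis=0).round(4))
E
```

```text
clock: 12.02
ee_pos: [0.6242, -0.0969, 0.1288]
eef_rot: [1.989, 1.965, 0.438]
ft_force: [-6.0, -0.6, 1.2]
opening: 0.0078
grip_force: 102.5
clock: 12.43
ee_pos: [0.625, -0.097, 0.1291]
eef_rot: [1.989, 1.965, 0.438]
ft_force: [1.2, 0.1, -0.8]
opening: 0.0299
grip_force: 0.0
clock: 12.85
ee_pos: [0.58, -0.096, 0.2183]
eef_rot: [1.992, 1.968, 0.434]
ft_force: [0.8, -0.3, -0.5]
opening: 0.0302
grip_force: 0.0
clock: 13.18
ee_pos: [0.5613, -0.0964, 0.2672]
eef_rot: [1.986, 1.963, 0.44]
ft_force: [0.2, 0.2, -0.2]
opening: 0.0301
grip_force: 0.0
0.012 [0.0434 0.0444]
0.015 [0.0445 0.0459]
0.018 [0.0465 0.0479]
0.021 [0.0488 0.0503]
z at x -0.034 [0.0049 0.0062 0.0072] 400
z at x 0.03 [0.0046 0.0059 0.0072] 377
z at x 0.047 [0.0074 0.0079 0.0083] 404
grip top [[-0.0037 -0.0204  0.0254]
 [ 0.0003  0.0033  0.0335]
 [ 0.0042  0.0227  0.0354]]
```

View pics/w7.png

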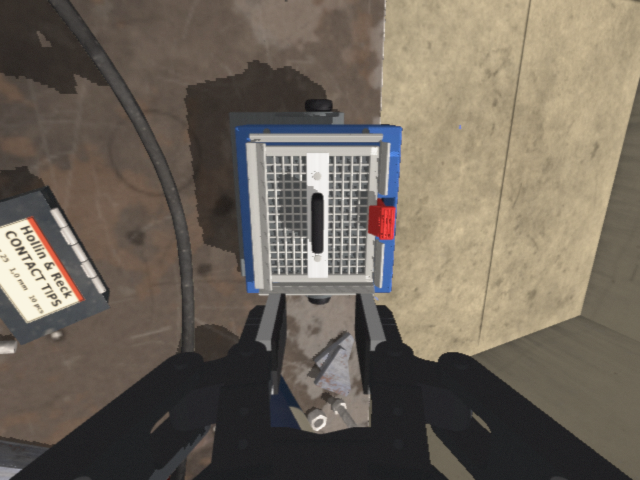

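The filter lies flat in the seat: lower edge under the lip at column 262, red catch over the upper edge at (382,222), grip at (318,222). The gripper is clear, so I'm handing the job in.

```bash
python3 -c "
from bench import ctrl, cams
print(ctrl.close_job())"
```

```text
the job is handed in; nothing more can be done
None
```

The spark filter is back in its seat, lower edge under the lip and red catch snapped over it; nothing else on the bench was knowingly touched, and I handed the job in at about 13 s of the 48 s allowed, though no verdict was returned.

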